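# Slide the label plate out into the open clamp

## Robot

A 6-joint arm with a two-finger parallel gripper is mounted at the origin on the work surface. World frame = base frame: x ahead of the robot, y to its left, z up, the work surface at z = 0. Lengths are in m, angles in rad, forces in N, time in s.
With the tool pointing down it reaches from about 0.275 to 0.75 m from the base axis. Payload 10.2 kg.
Tool frame: the origin (TCP) lies at the very end of the fingers, on their centre line; the grasp point (between the pads) lies behind it (bot.grasp_offset is the z of the grasp point in the tool frame, in m); z points along the fingers, y is the direction in which the jaws open and shut (so a half turn about z gives the same grasp; the last joint's range is limited). The gripper opens to 85 mm and grips with 20 to 120 N. Pads are 22 mm wide; open, the fingers measure 114 mm over their backs; the gripper's body (76 mm by 85 mm) begins 54 mm behind the grasp point. The pads swing forward as they close: fully open they stand 13 mm farther back than shut.
Start: joints at [-1.376, 0.313, 1.498, -0, 1.331, -0.223], TCP at [0.213, -0.48, 0.231] pointing down, gripper open.
Joint ranges: [-2.94, 2.94], [-0.97, 2.17], [0.19, 2.56], [-1.23, 4.37], [0.02, 3.11], [-2.88, 2.88]. Speed limits (rad/s): [2.39, 2.39, 3.01, 3.14, 3.14, 3.14].

## Interface

Orientations are given as a 3x3 rotation matrix whose columns are the frame's x, y, z axes.
In Python, from workcell import bot gives the robot as it stands.
- The arm moves only by the tool send_rows, never from a script. Its arguments are lists of equal length, an entry for each row: "dp": the shift along the tool's x, y, z in m, a list of three; "twist": the turn about the tool's z in degrees. In form: {"dp": [[tx, ty, tz], ...], "twist": [twist, ...]}. A call has 1 to 5 rows; each row shifts and turns the commanded pose from where the row before left it, along the tool's axes as they then stand; what a row does not reach is not made up. A row lasts 1/8 s, in which the tool goes at most 62.5 mm and 10.7 degrees, less where a joint would pass 70% of its speed; a pose out of reach is approached as far as the arm can. A call is refused whole if a number of a shift passes 0.0625 or a number of a turn 10.7, either way. A call with a gripper value outside its range is refused whole. "jaw" is the finger opening in m, from 0 to 0.0854, set as the call begins (left out, the last holds). The fingers move at their own pace and stop on an object; "force" is the grip in N (left out, the last holds). Time passes only in rows, so rows that do not move let the fingers close. It gives the time, the measured TCP pose, the force and the opening at its end, in the units of the state.
- bot.observe(): the state, without advancing time (a new reading comes with each control period).
- bot.snapshot(name): name is "side" or "top" or "wrist"; returns (picture, depth): 420x560x3 uint8, red, green, blue; 420x560 float32, m along the optical axis (not along the pixel's ray), 0 where there is no reading.
- bot.get_calibration(name): a dict with "mtx" (3x3 intrinsics, pixels), "k1" (the pictures are not rectified: a ray, as slopes to the right and down, at radius r is drawn at 1 + k1 r^2 times it, then the intrinsics apply), "rvec" (rotation vector, rad) and "tvec" (3), from world to camera coordinates, as OpenCV has them. Camera axes: x right, y down, z forward; pixel columns grow to the right and rows downward; lengths in m; the calibration is good to about 2 mm. A picture is of the moment at which its call begins: read the wrist's pose just before it. get_calibration takes no time and is no camera call; for the wrist camera it gives the pose at the moment of the call.
- bot.finish_job(): hands the job in, once; it reports no verdict.
The state is a dict: "time_s": time; "joint_pos": joint angles; "joint_vel": joint speeds; "joint_efforts": joint torques, N m; "ee_pos": TCP position; "tcp_rot": TCP orientation; "ft_force": force on the tool from outside, world axes, zero at the start; "torque": the same for the moment, N m; "finger_gap": finger opening in m.
Only numpy, scipy, OpenCV 4.12 (cv2) and the standard library are available. Lean on these libraries where they do the work, as an engineer would, in place of code of your own. Each camera call takes 0.05 s, during which the arm holds its last target. There are 200 camera calls.

## Task

Using the fingertips, push the aluminium label plate with the yellow field flush against the dark raised strip along the far side of the wooden ledge and slide it along towards the green clamp, until about a third of its length sticks out past the end of the ledge into the clamp's open mouth, ready to be clamped. Slide it only, never lift it; it must end lying flat on the ledge with its long side square against the strip. Leave the brick, red tester, dividers and straightedge where they are, and finish with the hand clear.

Things in the scene. Friction and masses are not known exactly. Their poses are not given: they have to be found in the camera images.
- plate_center (a point): Centre of the loose label plate: flat aluminium, 70 mm (its x) by 120 mm (its y) by 6 mm thick, 0.18 to 0.35 kg, yellow field on top. This point is half-way up its thickness. It starts flat and wholly on the ledge, up to 26 mm off the strip (measured at mid-length) and up to 0.2 rad askew. Half a turn makes no difference.
- ledge: Fixed wooden block 150 (its x) by 240 (its y) by 50 mm high; origin at the centre of its underside, x away from the robot, ends at y = +/-120. A dark strip, 12 mm above the top, runs along the far side, its face at x = +60 mm: a plate flush to it has its centre at x = +25, height 53 mm. With a third (40 mm) sticking out, its centre is at y = 100 mm towards the clamp's end.
- clamp: Fixed green clamp, 120 mm high, at one end of the ledge (+y or -y). Origin at table height under its screw, 22 mm past the ledge's end and at x = +25 mm of the ledge; turned as the ledge. Mouth open along y: lower jaw top at 46 mm, screw pad at 70 mm height. Column at its x = 62 to 90 mm; arm 24 mm wide, at 87 to 109 mm. At the ledge's other end only a dark foot, 20 mm high.
- brick: Bystander: loose glazed brown brick, 215 by 102 by 65 mm, on the table to the left; origin at the centre of its underside.
- tester: Bystander: red plastic rebound tester body lying on the table to the right, 190 mm long (its x) plus a 70 mm black and steel nose at +x, 50 mm wide and high; origin under the centre of the red body.
- dividers: Bystander: chrome dividers lying flat on the table at the near right, about 205 mm long (x from -111 to +90 mm, points at +x), 70 mm wide, 14 mm high; origin on the table between the legs.
- straightedge: Bystander: steel straightedge, 30 by 400 (its y) by 5 mm, flat on the table beyond the ledge; origin at the centre of its underside.
Not all that is in view belongs to the job. Of the things that look like the part that bears plate_center, the smallest one is meant.

How it is judged:
By the outcome, as a careful person would: the job done as asked, in the order asked, and still so for the second after the job is handed in, with the robot touching nothing.
It also fails if it takes over 56 s, if anything falls off the work surface, if the arm or the gripper's body presses on something with over 40 N, if the wrist force passes 120 N, or if a joint passes its speed limit or range.

## Working session

There is one attempt and no reset: what is moved stays moved. The work goes in short steps, Python scripts to look and compute and a tool call to move; the robot and the scene stay as the last step left them, time stands still between calls to the robot, and variables do not carry over. Pictures are saved under pics/ and viewed, about 8 in all and at most 12, crops included, and the job is handed in when it is done.

Besides the shell and the picture viewer there is one more tool, called after "Call:" as name(argument=value, ...), one argument or row to a line, values as JSON. send_rows: Moves the arm, as the interface text tells. Its arguments: {"type":"object","properties":{"dp":{"type":"array"},"twist":{"type":"array"},"jaw":{"type":"number"},"force":{"type":"number"}},"required":["dp","twist"]}

```bash
mkdir -p pics; ls
cat > h.py <<'E'
import numpy as np, cv2
from workcell import bot
def ray(cal,uv):
    K=np.array(cal["mtx"]);k=cal["k1"]
    p=np.linalg.inv(K)@np.array([uv[0],uv[1],1.]);d=p[:2].copy()
    for _ in range(20): d=p[:2]/(1+k*(d@d))
    R,_=cv2.Rodrigues(np.array(cal["rvec"],float));t=np.array(cal["tvec"],float).ravel()
    return -R.T@t, R.T@np.array([d[0],d[1],1.])
def onplane(cal,uv,z):
    o,d=ray(cal,uv);return o+d*(z-o[2])/d[2]
def proj(cal,P):
    R,_=cv2.Rodrigues(np.array(cal["rvec"],float));t=np.array(cal["tvec"],float).ravel()
    c=R@np.array(P)+t;s=c[:2]/c[2];s=s*(1+cal["k1"]*(s@s));K=np.array(cal["mtx"])
    return (K@[s[0],s[1],1])[:2]
def snap(n,f):
    cal=bot.get_calibration(n);p,d=bot.snapshot(n);cv2.imwrite(f"pics/{f}.png",p[:,:,::-1]);np.save(f"pics/{f}.npy",d);return cal,p,d
E
python3 - <<'E'
from h import *
np.set_printoptions(precision=4,suppress=True)
for n in("top","side"): 
    c,p,d=snap(n,n+"0");print(n,c, onplane(c,(280,210),0.05))
s=bot.observe();print(s,bot.grasp_offset)
E
```

```text
pics
top {'mtx': array([[441.0396,   0.    , 271.587 ],
       [  0.    , 441.0396, 213.8725],
       [  0.    ,   0.    ,   1.    ]]), 'k1': -0.08787979553603432, 'rvec': array([ 2.0988, -2.1579,  0.1618]), 'tvec': array([0.0249, 0.5803, 1.052 ])} [ 0.5897 -0.0125  0.05  ]
side {'mtx': array([[506.9803,   0.    , 272.5699],
       [  0.    , 506.9803, 210.8245],
       [  0.    ,   0.    ,   1.    ]]), 'k1': -0.030651002032243385, 'rvec': array([ 0.8588, -2.6131,  0.9668]), 'tvec': array([0.4569, 0.2846, 1.041 ])} [ 0.5538 -0.0105  0.05  ]
{'time_s': 0.1, 'joint_pos': array([-1.3764,  0.3134,  1.4983,  0.    ,  1.331 , -0.2234]), 'joint_vel': array([-0.0016,  0.0002, -0.0018,  0.001 ,  0.    , -0.    ]), 'joint_efforts': array([  0.0025, -41.2898, -26.0144,  -0.0002,   0.0031,  -0.    ]), 'ee_pos': array([ 0.213 , -0.4796,  0.2308]), 'tcp_rot': array([[ 0.914 ,  0.4057, -0.0002],
       [ 0.4057, -0.914 ,  0.0012],
       [ 0.0003, -0.0011, -1.    ]]), 'ft_force': array([ 0.1328, -0.3985,  0.6644]), 'torque': array([-0.0256,  0.018 ,  0.039 ]), 'finger_gap': 0.08583305920054078} -0.0187
```

View pics/top0.png

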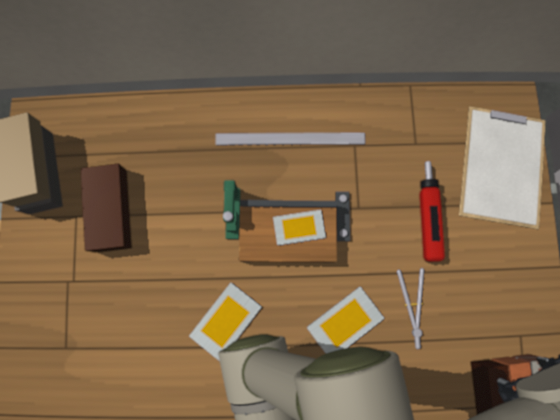

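View pics/side0.png

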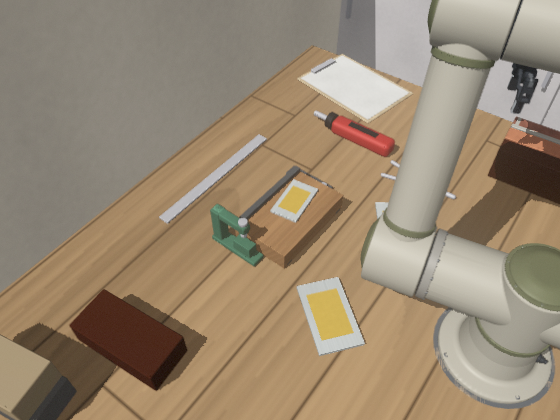

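Candidates are the yellow-field plates in the top view: on the ledge (299,227), on the table at (226,320), and on the table at (346,320). The one on the ledge is the smallest and lies where described. The clamp is at the +y end (231,210). Next I'll check with a close crop and measure.

```bash
cat > m.py <<'E'
from h import *
np.set_printoptions(precision=4,suppress=True)
def plate(c,p,box,z=0.056):
    x0,y0,x1,y1=box
    hsv=cv2.cvtColor(p,cv2.COLOR_RGB2HSV)
    m=((hsv[:,:,0]>18)&(hsv[:,:,0]<32)&(hsv[:,:,1]>200)&(hsv[:,:,2]>150)).astype(np.uint8)
    mm=np.zeros_like(m);mm[y0:y1,x0:x1]=m[y0:y1,x0:x1]
    ct=max(cv2.findContours(mm,0,2)[0],key=cv2.contourArea).reshape(-1,2)
    w=np.array([onplane(c,q,z)[:2] for q in ct])
    (cx,cy),wh,a=cv2.minAreaRect((w*1000).astype(np.float32))
    b=cv2.boxPoints(((cx,cy),wh,a));e=max((b[1]-b[0],b[2]-b[1]),key=np.linalg.norm)
    ang=np.arctan2(e[1],e[0])%np.pi
    return np.array([cx,cy])/1000,wh,np.degrees(ang)
E
python3 - <<'E'
from m import *
c=bot.get_calibration("top");p=cv2.imread("pics/top0.png")[:,:,::-1].copy()
print(plate(c,p,(240,190,340,265)))
cs=bot.get_calibration("side");ps=cv2.imread("pics/side0.png")[:,:,::-1].copy()
print(plate(cs,ps,(260,160,330,230)))
# white part/plate, ledge near edge, strip
g=p.astype(int)
for u in (255,270,285,300,315,330):
    col=g[190:275,u].sum(1)
    print(u,col[5:22], col[60:85])
cv2.imwrite("pics/crop.png",cv2.resize(p[170:275,215:365,::-1],None,fx=5,fy=5,interpolation=cv2.INTER_CUBIC))
E
```

```text
(array([ 0.5451, -0.0575]), (42.274837493896484, 73.03368377685547), np.float32(97.13998))Traceback (most recent call last):
  File "<stdin>", line 5, in <module>
  File "m.py", line 8, in plate
    ct=max(cv2.findContours(mm,0,2)[0],key=cv2.contourArea).reshape(-1,2)
       ~~~^^^^^^^^^^^^^^^^^^^^^^^^^^^^^^^^^^^^^^^^^^^^^^^^^
ValueError: max() iterable argument is empty
```

```bash
sed -i 's/>200)&(hsv\[:,:,2\]>150/>130)\&(hsv[:,:,2]>185/' m.py
python3 - <<'E'
from m import *
c=bot.get_calibration("top");p=cv2.imread("pics/top0.png")[:,:,::-1].copy()
print(plate(c,p,(240,190,340,265)))
cs=bot.get_calibration("side");ps=cv2.imread("pics/side0.png")[:,:,::-1].copy()
print(plate(cs,ps,(260,160,330,230)))
g=p.astype(int)
for u in (255,285,330):
    col=g[190:275,u].sum(1)
    print(u,col[5:22], col[60:85])
cv2.imwrite("pics/crop.png",cv2.resize(p[170:275,215:365,::-1],None,fx=5,fy=5,interpolation=cv2.INTER_CUBIC))
E
```

```text
(array([ 0.5451, -0.0574]), (46.62567901611328, 76.53986358642578), np.float32(96.98878))
(array([ 0.5435, -0.0554]), (46.181396484375, 75.12825775146484), np.float32(97.00013))
255 [240 185 163 164 182 207 219 224 223 216 186 164 200 266 303 313 306] [296 301 300 301 299 301 297 300 311 305 269 210 179 176 184 224 294 335
 342 340 335 332 334 334 332]
285 [329 326 327 329 321 278 234 215 217 211 188 167 194 259 297 303 302] [301 301 301 295 289 288 290 294 302 311 291 232 178 169 179 213 278 320
 335 333 330 331 334 341 339]
330 [326 325 324 330 322 290 246 222 221 221 209 181 192 242 280 294 299] [292 295 291 288 285 278 271 271 277 289 274 217 166 169 178 182 224 292
 324 331 334 340 344 330 279]
```

View pics/crop.png

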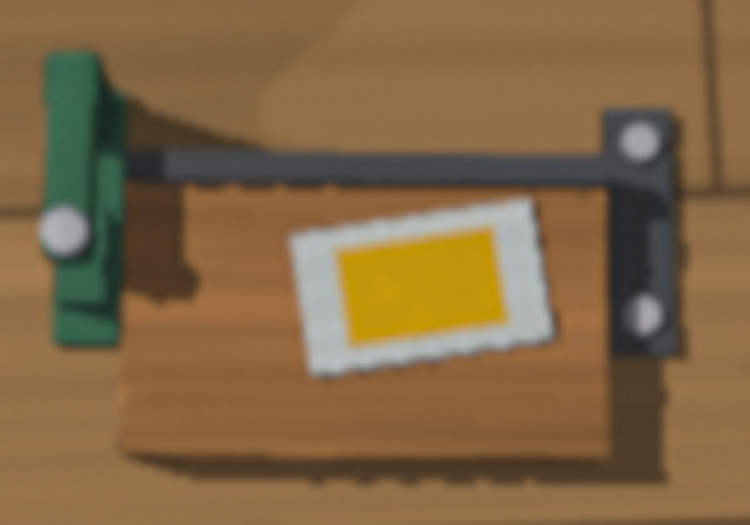

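Run:
```python
from m import *
c=bot.get_calibration("top")
f=lambda x,y,z: onplane(c,(215+(x+.5)/5-.5,170+(y+.5)/5-.5),z)[:2]
print("near edge",f(125,452,.05),f(605,457,.05))
print("strip face top",f(190,184,.062),f(600,187,.062))
print("strip back top",f(190,150,.062),f(600,156,.062))
print("ends: L",f(121,400,.05),f(120,440,.05)," R",f(608,250,.05),f(608,440,.05))
print("corners plate",[f(*q,.056) for q in((290,234),(530,199),(553,340),(312,376))])
print("screw head",f(64,230,.12))
```

```text
near edge [0.468  0.0903] [ 0.459  -0.1449]
strip face top [0.5986 0.055 ] [ 0.5911 -0.1474]
strip back top [0.6157 0.0547] [ 0.6067 -0.1482]
ends: L [0.4937 0.0918] [0.474  0.0926]  R [ 0.5614 -0.1514] [ 0.4672 -0.1467]
corners plate [array([0.5731, 0.0063]), array([ 0.5872, -0.1131]), array([ 0.5166, -0.1213]), array([ 0.5023, -0.0026])]
screw head [0.5677 0.1111]
```

The crop shows the chosen plate (crop px 290–553, 199–376), about 9° askew to the ledge. The strip is at rows 155–185 and the clamp is at the left, which is +y. The ledge origin is about (0.537, -0.030), yawed -2.15°. The plate in ledge coordinates is about (9, -27) mm.

I'll open the fingers along ledge y and push the near long side, so the plate squares itself against the strip.

Call:
send_rows(
  dp=[
    [0.046, -0.031, 0],
    [0.046, -0.031, 0],
    [0.046, -0.031, 0],
    [0.046, -0.031, 0],
    [0.046, -0.031, 0],
  ],
  twist=[0, 0, 0, 0, 0],
  jaw=0.07,
)

```text
time_s: 0.72
ee_pos: [0.3609, -0.2432, 0.2312]
tcp_rot: [[0.914, 0.405, -0.0], [0.405, -0.914, 0.0], [0.0, -0.0, -1.0]]
ft_force: [0.3, -1.3, -0.1]
finger_gap: 0.0701
```

Call:
send_rows(
  dp=[
    [0.046, -0.031, 0],
    [0.046, -0.031, 0],
    [0.046, -0.031, 0],
    [0.044, -0.028, 0],
    [0, 0, 0],
  ],
  twist=[0, 0, 0, 0, 8.7],
)

```text
time_s: 1.35
ee_pos: [0.4785, -0.0577, 0.2308]
tcp_rot: [[0.965, 0.264, -0.001], [0.264, -0.965, 0.001], [-0.0, -0.001, -1.0]]
ft_force: [-0.2, -0.8, -0.1]
finger_gap: 0.0698
```

Call:
send_rows(
  dp=[
    [0, 0, 0],
    [0, 0, 0],
    [0, 0, 0.04],
    [0, 0, 0.04],
    [0, 0, 0],
  ],
  twist=[8.7, 8.7, 0, 0, 0],
)

```text
time_s: 1.98
ee_pos: [0.4762, -0.0599, 0.1494]
tcp_rot: [[0.999, -0.038, -0.005], [-0.038, -0.999, 0.002], [-0.005, -0.002, -1.0]]
ft_force: [-0.5, 0.9, 0.6]
finger_gap: 0.07
```

Run:
```python
from m import *
c,p,d=snap("wrist","w1")
s=bot.observe();print(s["time_s"],s["ee_pos"],s["tcp_rot"][:,0],s["finger_gap"],s["ft_force"])
try: print(plate(c,p,(0,0,560,420)))
except Exception as e: print(e)
```

```text
2.025 [ 0.4774 -0.0604  0.1513] [ 0.9993 -0.0377 -0.0016] 0.07003167970638546 [-0.2075  0.6134  0.3753]
(array([ 0.545, -0.058]), (49.220279693603516, 79.57710266113281), np.float32(97.2278))
```

View pics/w1.png

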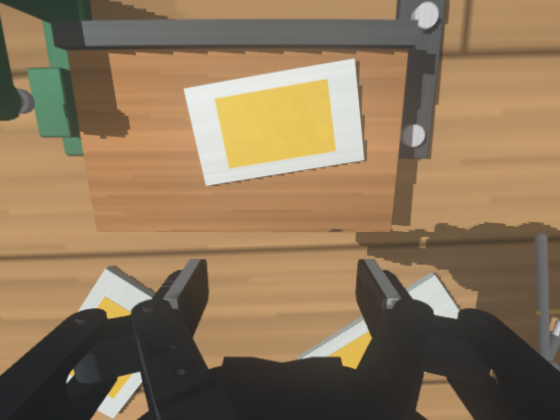

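The wrist view shows the plate (px 185–364, 58–185), the strip face near row 47, the ledge's near edge at row 232, and its ends at (97,232) and (391,232). The fingertips are at (190,262) and (375,262).

Run:
```python
from m import *
c=bot.get_calibration("wrist");d=np.load("pics/w1.npy")
f=lambda u,v,z:onplane(c,(u,v),z)[:2]
print("near",f(97,232,.05),f(391,232,.05));print("strip face top",f(120,50,.062),f(400,46,.062))
print("ends",f(82,150,.05),f(399,150,.05))
for (u,v) in((190,264),(200,264),(372,264),(365,264),(195,270)):
    o,r=ray(c,(u,v));print("tip",(u,v),o+r*d[v,u])
```

```text
near [0.4673 0.0933] [ 0.4583 -0.1492]
strip face top [0.5999 0.0448] [ 0.595 -0.144]
ends [0.5341 0.0919] [ 0.5247 -0.1516]
tip (190, 264) [ 0.4909 -0.021   0.1709]
tip (200, 264) [ 0.4902 -0.025   0.1696]
tip (372, 264) [ 0.4875 -0.0995  0.1699]
tip (365, 264) [ 0.4875 -0.0965  0.1697]
tip (195, 270) [ 0.4904 -0.0245  0.1759]
```

Call:
send_rows(
  dp=[
    [0.003, 0, 0.045],
    [0, 0, 0.04],
    [0, 0, 0.008],
    [0, 0, 0],
    [0, 0, 0],
  ],
  twist=[0, 0, 0, 0, 0],
)

```text
time_s: 2.65
ee_pos: [0.4817, -0.0609, 0.0601]
tcp_rot: [[0.999, -0.038, 0.003], [-0.038, -0.999, -0.001], [0.003, 0.001, -1.0]]
ft_force: [-0.3, 0.8, -0.8]
finger_gap: 0.0703
```

Call:
send_rows(
  dp=[
    [0, 0, 0.003],
    [0, 0, 0.003],
    [0, 0, 0.003],
    [0, 0, 0],
    [0, 0, 0],
  ],
  twist=[0, 0, 0, 0, 0],
)

```text
time_s: 3.28
ee_pos: [0.4806, -0.0605, 0.0493]
tcp_rot: [[0.999, -0.038, 0.0], [-0.038, -0.999, -0.0], [0.0, 0.0, -1.0]]
ft_force: [-0.5, 0.2, 0.8]
finger_gap: 0.0699
```

Call:
send_rows(
  dp=[
    [0, 0, 0.002],
    [0, 0, 0],
    [0, 0, 0.002],
    [0, 0, 0],
    [0, 0, 0],
  ],
  twist=[0, 0, 0, 0, 0],
)

```text
time_s: 3.9
ee_pos: [0.4806, -0.0605, 0.0453]
tcp_rot: [[0.999, -0.038, -0.0], [-0.038, -0.999, 0.0], [-0.0, -0.0, -1.0]]
ft_force: [0.6, 0.2, 0.1]
finger_gap: 0.0701
```

Call:
send_rows(
  dp=[
    [0, 0, 0.0015],
    [0, 0, 0],
    [0, 0, 0],
  ],
  twist=[0, 0, 0],
)

```text
time_s: 4.28
ee_pos: [0.4806, -0.0605, 0.0438]
tcp_rot: [[0.999, -0.038, 0.0], [-0.038, -0.999, -0.0], [0.0, 0.0, -1.0]]
ft_force: [0.1, 0.2, 0.3]
finger_gap: 0.0698
```

Call:
send_rows(
  dp=[
    [0, 0, 0.0015],
    [0, 0, 0],
    [0, 0, 0],
  ],
  twist=[0, 0, 0],
)

```text
time_s: 4.65
ee_pos: [0.4807, -0.0606, 0.0423]
tcp_rot: [[0.999, -0.038, 0.0], [-0.038, -0.999, -0.0], [0.0, 0.0, -1.0]]
ft_force: [0.1, -0.4, 1.6]
finger_gap: 0.0699
```

Call:
send_rows(
  dp=[
    [0, 0, 0.001],
    [0, 0, 0],
    [0, 0, 0],
  ],
  twist=[0, 0, 0],
)

```text
time_s: 5.03
ee_pos: [0.4806, -0.0606, 0.0422]
tcp_rot: [[0.999, -0.038, 0.0], [-0.038, -0.999, -0.0], [0.0, 0.0, -1.0]]
ft_force: [-5.3, 0.9, 14.1]
finger_gap: 0.07
```

Call:
send_rows(
  dp=[
    [0, 0, 0.001],
    [0, 0, 0],
    [0, 0, 0],
  ],
  twist=[0, 0, 0],
)

```text
time_s: 5.4
ee_pos: [0.4807, -0.0606, 0.0422]
tcp_rot: [[0.999, -0.038, 0.0], [-0.038, -0.999, -0.0], [0.001, 0.0, -1.0]]
ft_force: [-9.3, 1.9, 26.6]
finger_gap: 0.07
```

Ledge contact came at TCP z = 0.0422 with this opening. I'll lift 1.8 mm clear and push +x.

Call:
send_rows(
  dp=[
    [0, 0, -0.0037],
    [0.006, 0, 0],
    [0.005, 0, 0],
    [0.004, 0, 0],
    [0.004, 0, 0],
  ],
  twist=[0, 0, 0, 0, 0],
)

```text
time_s: 6.02
ee_pos: [0.4997, -0.0611, 0.0437]
tcp_rot: [[0.999, -0.038, -0.001], [-0.038, -0.999, 0.0], [-0.001, -0.0, -1.0]]
ft_force: [-2.0, 0.6, 0.2]
finger_gap: 0.07
```

Call:
send_rows(
  dp=[
    [0.003, 0, 0],
    [0.003, 0, 0],
    [0.003, 0, 0],
    [0.003, 0, 0],
    [0, 0, 0],
  ],
  twist=[0, 0, 0, 0, 0],
)

```text
time_s: 6.65
ee_pos: [0.5119, -0.0618, 0.044]
tcp_rot: [[0.999, -0.038, 0.001], [-0.038, -0.999, -0.0], [0.001, 0.0, -1.0]]
ft_force: [1.2, 0.1, 0.2]
finger_gap: 0.0702
```

```bash
cat > top.py <<'E'
from m import *
c,p,d=snap("top","t_last")
s=bot.observe();O=np.array([.5375,-.0295]);a=-.0375;R=np.array([[np.cos(a),-np.sin(a)],[np.sin(a),np.cos(a)]])
print(s["time_s"],s["ee_pos"],s["ft_force"],"tool in ledge",R.T@(s["ee_pos"][:2]-O))
for n,c,p in [("top",c,p)]+[("side",*snap("side","s_last")[:2])]:
    try:
        r=plate(c,p,(220,150,345,265) if n=="top" else (200,150,350,260));print(n,r[1],"ledge xy",R.T@(r[0]-O),"skew deg",r[2]-87.85)
    except Exception as e: print(n,e)
E
python3 top.py
```

```text
6.7 [ 0.5117 -0.0618  0.044 ] [-0.1538 -0.1506 -0.0275] tool in ledge [-0.0245 -0.0332]
top max() iterable argument is empty
side (27.248964309692383, 56.38176727294922) ledge xy [ 0.0342 -0.0058] skew deg 42.70292
```

Views are occluded by the hand, so I'll continue by force.

Call:
send_rows(
  dp=[
    [0.0015, 0, 0],
    [0.0015, 0, 0],
    [0, 0, 0],
  ],
  twist=[0, 0, 0],
)

```text
time_s: 7.12
ee_pos: [0.5146, -0.0618, 0.044]
tcp_rot: [[0.999, -0.038, -0.0], [-0.038, -0.999, 0.0], [-0.0, -0.0, -1.0]]
ft_force: [-1.6, 0.8, -0.0]
finger_gap: 0.0699
```

Call:
send_rows(
  dp=[
    [0.001, 0, 0],
    [0, 0, 0],
  ],
  twist=[0, 0],
)

```text
time_s: 7.38
ee_pos: [0.5147, -0.0618, 0.0439]
tcp_rot: [[0.999, -0.038, -0.002], [-0.038, -0.999, 0.0], [-0.002, -0.0, -1.0]]
ft_force: [-5.4, -0.2, 3.6]
finger_gap: 0.0699
```

Call:
send_rows(
  dp=[
    [0.001, 0, 0],
    [0, 0, 0],
  ],
  twist=[0, 0],
)

```text
time_s: 7.62
ee_pos: [0.5148, -0.0617, 0.0438]
tcp_rot: [[0.999, -0.037, -0.005], [-0.037, -0.999, 0.001], [-0.005, -0.0, -1.0]]
ft_force: [-10.3, -0.9, 6.6]
finger_gap: 0.0701
```

Flush contact was felt: motion stopped with the force rising to 10 N. I'll back off, lift, close the fingers, move behind the -y end and look.

Call:
send_rows(
  dp=[
    [-0.012, 0, 0],
    [0, 0, -0.05],
    [0, 0, -0.04],
    [0, 0.04, 0],
    [0.01, 0.037, 0],
  ],
  twist=[0, 0, 0, 0, 0],
)

```text
time_s: 8.25
ee_pos: [0.5116, -0.1396, 0.1347]
tcp_rot: [[0.999, -0.037, 0.002], [-0.037, -0.999, -0.001], [0.002, 0.001, -1.0]]
ft_force: [0.3, 1.1, -0.6]
finger_gap: 0.0695
```

Call:
send_rows(
  dp=[
    [0, 0, 0],
    [0, 0, 0],
  ],
  twist=[0, 0],
  jaw=0.0,
)

```text
time_s: 8.5
ee_pos: [0.5114, -0.1383, 0.1338]
tcp_rot: [[0.999, -0.038, -0.0], [-0.038, -0.999, 0.0], [-0.0, -0.0, -1.0]]
ft_force: [0.0, -0.6, -0.1]
finger_gap: 0.0343
```

```bash
cat > w.py <<'E'
from m import *
import sys
c,p,d=snap("wrist",sys.argv[1])
s=bot.observe();O=np.array([.5375,-.0295]);a=-.0375;R=np.array([[np.cos(a),-np.sin(a)],[np.sin(a),np.cos(a)]])
print(s["time_s"],s["ee_pos"],s["finger_gap"],s["ft_force"],"tool in ledge",R.T@(s["ee_pos"][:2]-O))
r=plate(c,p,(0,0,560,420));print(r[1],"ledge xy",R.T@(r[0]-O),"skew deg",r[2]-87.85)
E
python3 w.py w2
```

```text
8.55 [ 0.5114 -0.138   0.1339] 0.026682385209051963 [ 0.3829  0.7722 -0.2774] tool in ledge [-0.022  -0.1094]
(78.89762115478516, 48.524818420410156) ledge xy [ 0.0244 -0.0332] skew deg -0.24676514
```

View pics/w2.png

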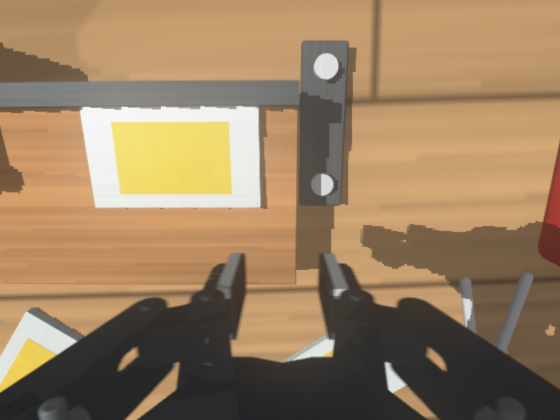

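The plate is flush: the wrist view (px 82–260, 107–208) has its far edge on the strip, skew -0.25°, centre at ledge (24, -33). Now I'll go down behind its -y end with shut fingers.

Call:
send_rows(
  dp=[
    [0.045, 0.009, 0],
    [0, 0, 0.04],
    [0, 0, 0.036],
    [0, 0, 0],
    [0, 0, 0],
  ],
  twist=[0, 0, 0, 0, 0],
)

```text
time_s: 9.18
ee_pos: [0.557, -0.1493, 0.0596]
tcp_rot: [[0.999, -0.037, 0.002], [-0.037, -0.999, -0.001], [0.002, 0.001, -1.0]]
ft_force: [0.5, 0.0, -0.1]
finger_gap: -0.0
```

Call:
send_rows(
  dp=[
    [0, 0, 0.003],
    [0, 0, 0.002],
    [0, 0, 0],
  ],
  twist=[0, 0, 0],
)

```text
time_s: 9.55
ee_pos: [0.5563, -0.1495, 0.0532]
tcp_rot: [[0.999, -0.038, 0.0], [-0.038, -0.999, -0.0], [0.0, 0.0, -1.0]]
ft_force: [-0.4, 0.3, 0.4]
finger_gap: -0.0001
```

Call:
send_rows(
  dp=[
    [0, 0, 0.001],
    [0, -0.004, 0],
    [0, -0.004, 0],
    [0, -0.004, 0],
    [0, -0.004, 0],
  ],
  twist=[0, 0, 0, 0, 0],
)

```text
time_s: 10.18
ee_pos: [0.5569, -0.1331, 0.052]
tcp_rot: [[0.999, -0.038, 0.0], [-0.038, -0.999, 0.0], [0.0, -0.0, -1.0]]
ft_force: [-0.6, 0.8, 0.5]
finger_gap: -0.0001
```

Call:
send_rows(
  dp=[
    [0, -0.006, 0],
    [0, -0.006, 0],
    [0, -0.006, 0],
    [0, -0.006, 0],
    [0, -0.006, 0],
  ],
  twist=[0, 0, 0, 0, 0],
)

```text
time_s: 10.8
ee_pos: [0.5581, -0.1031, 0.052]
tcp_rot: [[0.999, -0.038, 0.0], [-0.038, -0.999, -0.0], [0.0, 0.0, -1.0]]
ft_force: [-1.1, -0.9, -0.3]
finger_gap: -0.0005
```

```bash
python3 w.py w3
```

```text
10.85 [ 0.558  -0.1024  0.052 ] -3.936066718036234e-05 [0.7971 1.0123 0.6599] tool in ledge [ 0.0233 -0.0721]
(80.24708557128906, 49.78590393066406) ledge xy [ 0.0239 -0.005 ] skew deg 0.034736633
```

View pics/w3.png

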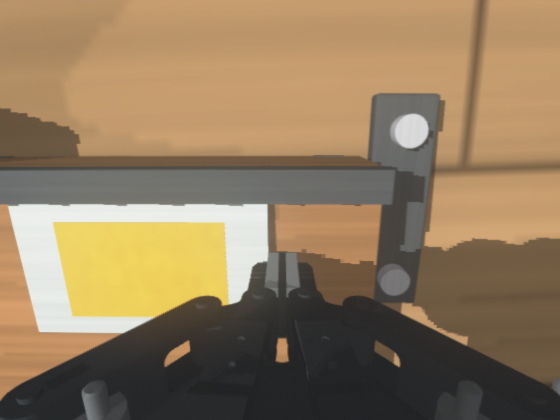

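The plate (px 12–268, 205–332) is sliding along the strip at zero skew, with its centre at y ≈ -5 and the tool 67 mm behind it. That leaves 105 mm to go.

Call:
send_rows(
  dp=[
    [0, -0.006, 0],
    [0, -0.006, 0],
    [0, -0.006, 0],
    [0, -0.006, 0],
    [0, -0.006, 0],
  ],
  twist=[0, 0, 0, 0, 0],
)

```text
time_s: 11.48
ee_pos: [0.5592, -0.0731, 0.052]
tcp_rot: [[0.999, -0.038, -0.0], [-0.038, -0.999, -0.0], [-0.0, 0.0, -1.0]]
ft_force: [-0.3, -2.0, -0.5]
finger_gap: -0.0001
```

Call:
send_rows(
  dp=[
    [0, -0.006, 0],
    [0, -0.006, 0],
    [0, -0.006, 0],
    [0, -0.006, 0],
    [0, -0.006, 0],
  ],
  twist=[0, 0, 0, 0, 0],
)

```text
time_s: 12.1
ee_pos: [0.5603, -0.0431, 0.052]
tcp_rot: [[0.999, -0.038, 0.0], [-0.038, -0.999, -0.0], [0.0, 0.0, -1.0]]
ft_force: [1.0, -0.7, 0.3]
finger_gap: 0.0005
```

Call:
send_rows(
  dp=[
    [0, -0.006, 0],
    [0, -0.006, 0],
    [0, -0.006, 0],
    [0, -0.006, 0],
    [0, 0, 0],
  ],
  twist=[0, 0, 0, 0, 0],
)

```text
time_s: 12.72
ee_pos: [0.5611, -0.019, 0.0519]
tcp_rot: [[0.999, -0.037, -0.0], [-0.037, -0.999, 0.0], [-0.0, -0.0, -1.0]]
ft_force: [-0.7, -0.2, -0.0]
finger_gap: -0.0
```

```bash
python3 w.py w4
```

```text
12.775 [ 0.5611 -0.0192  0.0519] -0.0004483833217966125 [-0.0339 -0.1675  0.03  ] tool in ledge [0.0232 0.0111]
(65.69656372070312, 49.76913833618164) ledge xy [0.0239 0.0725] skew deg 0.0684433
```

View pics/w4.png

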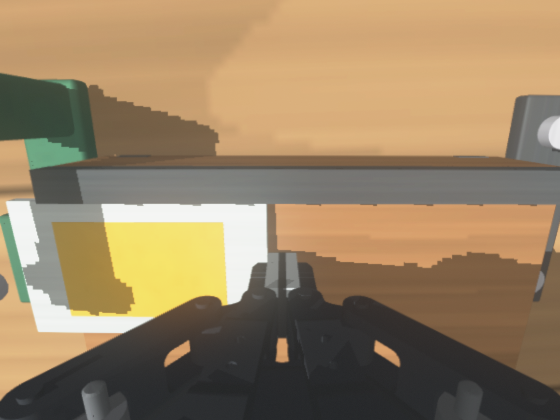

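The plate is still flush and square. It now enters the clamp mouth at left (px 10–268), and shadow cuts the yellow mask. From the tool offset its centre is at y ≈ 78, so 22 mm remain.

Call:
send_rows(
  dp=[
    [0, -0.006, 0],
    [0, -0.006, 0],
    [0, -0.005, 0],
    [0, -0.003, 0],
    [0, -0.002, 0],
  ],
  twist=[0, 0, 0, 0, 0],
)

```text
time_s: 13.4
ee_pos: [0.562, 0.0026, 0.052]
tcp_rot: [[0.999, -0.038, -0.0], [-0.038, -0.999, -0.0], [-0.0, 0.0, -1.0]]
ft_force: [0.5, -0.9, 0.3]
finger_gap: 0.0003
```

Call:
send_rows(
  dp=[
    [0, 0, 0],
    [0, 0.012, 0],
    [0, 0.01, -0.02],
    [0, 0.02, -0.05],
    [0, 0.02, -0.04],
  ],
  twist=[0, 0, 0, 0, 0],
)

```text
time_s: 14.02
ee_pos: [0.5597, -0.0609, 0.1639]
tcp_rot: [[0.999, -0.038, 0.001], [-0.038, -0.999, -0.0], [0.001, 0.0, -1.0]]
ft_force: [0.1, 0.0, -0.5]
finger_gap: 0.0
```

Call:
send_rows(
  dp=[
    [-0.05, 0.02, -0.02],
    [-0.05, 0, 0],
    [-0.03, -0.03, 0],
    [0, -0.03, 0],
    [0, 0, 0],
  ],
  twist=[0, 0, 0, 0, 0],
)

```text
time_s: 14.65
ee_pos: [0.4311, -0.0141, 0.1823]
tcp_rot: [[0.999, -0.036, 0.001], [-0.036, -0.999, -0.0], [0.001, 0.0, -1.0]]
ft_force: [-0.1, 0.8, 0.4]
finger_gap: -0.0002
```

```bash
python3 w.py w5; python3 top.py
python3 - <<'E'
import cv2
a=cv2.imread("pics/w5.png");b=cv2.resize(cv2.imread("pics/t_last.png")[170:275,200:350],(400,280),interpolation=2)
c=cv2.resize(cv2.imread("pics/s_last.png")[160:280,190:360],(400,280),interpolation=2)
cv2.imwrite("pics/f.png",cv2.vconcat([cv2.hconcat([b,c]),cv2.copyMakeBorder(cv2.resize(a,(416,312)),0,0,192,192,0)]))
E
```

```text
14.7 [ 0.4313 -0.0149  0.1822] -0.00017542847225638505 [ 0.4797 -0.0722  0.2424] tool in ledge [-0.1066  0.0106]
(59.3009147644043, 94.95616912841797) ledge xy [-0.1979  0.1336] skew deg 53.035835
14.75 [ 0.4315 -0.0153  0.1821] [-0.3997 -0.3348  0.3828] tool in ledge [-0.1065  0.0102]
top (27.321016311645508, 45.08647918701172) ledge xy [0.025  0.0769] skew deg 90.8372
side (30.1844425201416, 45.4881591796875) ledge xy [0.0229 0.0791] skew deg 90.610344
```

View pics/f.png

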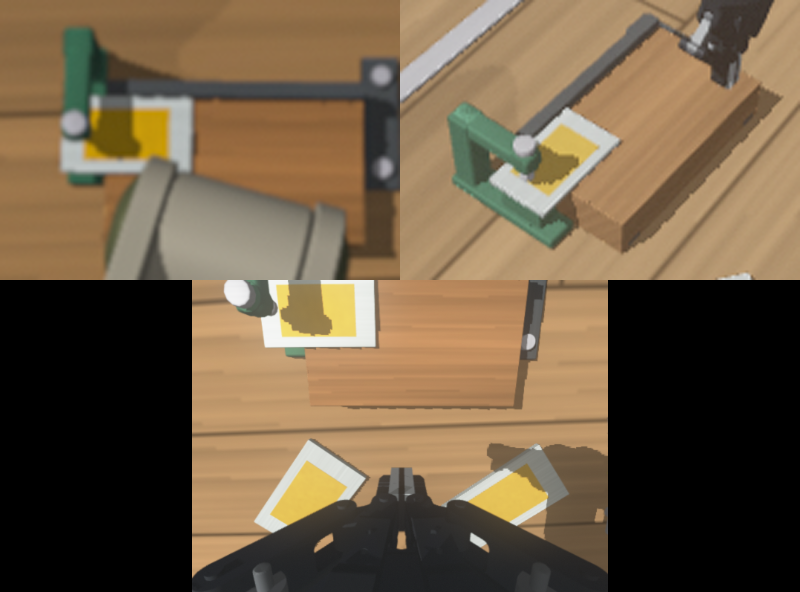

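The final view shows the plate flush under the strip, with its free end in the clamp's mouth. Next I'll measure its -y end and near side from the top and wrist views.

Run:
```python
from m import *
O=np.array([.5375,-.0295]);a=-.0375;R=np.array([[np.cos(a),-np.sin(a)],[np.sin(a),np.cos(a)]])
L=lambda n,u,v,z:print(n,(u,v),1000*(R.T@(onplane(bot.get_calibration(n),(u,v),z)[:2]-O)))
p=cv2.imread("pics/w5.png").astype(int).sum(2)
w=p[60];print(list(w[240:256]));
for u in(110,150,200,235): col=p[75:105,u];print(u,75+int(np.argmin(np.diff(col))))
for v in(20,40,60,80): 
    r=p[v,230:265];u=230+int(np.argmin(np.diff(r)))+.5;L("wrist",u,v,.056)
for u in(150,200,235): v=75+int(np.argmin(np.diff(p[75:105,u])))+.5;L("wrist",u,v,.056)
L("wrist",(311-192)*1.346,(405-280)*1.346,.05);L("wrist",(520-192)*1.346,(406-280)*1.346,.05)
t=cv2.imread("pics/t_last.png").astype(int).sum(2)
for v in(212,216,220,226): r=t[v,262:282];L("top",262+int(np.argmin(np.diff(r)))+.5,v,.056)
```

```text
[np.int64(699), np.int64(700), np.int64(698), np.int64(698), np.int64(696), np.int64(670), np.int64(531), np.int64(345), np.int64(309), np.int64(309), np.int64(312), np.int64(309), np.int64(323), np.int64(404), np.int64(459), np.int64(464)]
110 90
150 89
200 89
235 89
wrist (244.5, 20) [40.1533 38.6117]
wrist (245.5, 40) [26.2328 38.2444]
wrist (246.5, 60) [11.9397 37.8718]
wrist (246.5, 80) [-2.7487 38.2895]
wrist (150, 89.5) [ -9.4643 116.1947]
wrist (200, 89.5) [-9.7308 75.8351]
wrist (235, 89.5) [-9.8469 47.718 ]
wrist (160.174, 168.25) [-73.6649 116.6517]
wrist (441.48800000000006, 169.596) [ -74.897 -130.113]
top (271.5, 212) [45.2327 39.9774]
top (271.5, 216) [35.1884 39.866 ]
top (271.5, 220) [25.1743 39.755 ]
top (271.5, 226) [10.2083 39.5891]
```

```bash
python3 -c "
from workcell import bot
print(bot.finish_job())"
```

```text
the job is handed in; nothing more can be done
None
```

The label plate is flush against the strip, with about a third of its length in the clamp's open mouth, and the job is handed in at about 15 s of the 56 s allowed. I pushed its near long side with both open fingertips until it stopped against the strip (about 10 N). I then slid it along by its end with the fingers shut and never lifted it.

| Check | Result |
|---|---|
| Overhang past the ledge end | 38–40 mm (target 40); the plate's rear end measured 38 mm in the wrist view and 40 mm in the top view |
| Near long edge | ledge x ≈ -9.7 mm, putting the centre at about 25.3 mm (flush is 25) |
| Skew to the strip | well under half a degree |
| Hand | clear, about 0.18 m up on the near side, reading under 1 N |

- **Failed checks:** The automatic yellow-field readings at the end were wrong. In the top and side views shadow and the clamp hid part of the field, and in the wrist view the reading came from another plate. I used the plate's edges instead.
- **Not re-measured:** I did not re-measure the brick, tester, dividers or straightedge. All contact stayed on the ledge and plate.

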